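Make up the dip caddy and press its label holder home

TASK

One dip pot already stands in the grey caddy: first add pots from the counter until exactly three stand upright in it, leaving the spare pot standing on the counter. Then take the blue label holder out of its black stand, push it down behind the white lip along the caddy's front edge until its sprung pad is fully down, and finish while still holding it pressed home there, firmly but without forcing it, so that a colleague can lock it. Leave the pens and the thermometer where they are.

Things in the scene. Friction and masses are not known exactly. Their poses are not given: they have to be found in the camera images.
- caddy: grey open tray fixed to the counter, label rail along its front (-x) long edge. Origin: centre of the tray at counter level; x from the rail to the back, y along its length, z up. Inner floor 84 mm (x) by 186 mm (y), 5 mm above the counter. Walls 4 mm thick, 22 mm high at back and ends, 36 mm at the front, where the wall is also the rail's back wall.
- rail (a point): middle of the label rail's mouth, 36 mm above the counter, 51 mm in front (-x) of the caddy's origin; axes as the caddy's. Slot below: 10 mm wide (x), 76 mm long (y); white front lip 34 mm high, straight to 25 mm, leaning outward above. At the bottom an orange sprung pad, top 18 mm above the counter at rest, 8 mm when fully down: the holder's bottom is home 28 mm below this point.
- rail_pad (a joint): how far the orange pad in the rail is pushed down: 0 m at rest, 0.010 m fully down against its hard stop. The spring pushes back with about 2 N at first and 7 N when fully down, and lifts the holder again if it is let go.
- label_holder: blue upright label holder, white card on its front, 85 mm tall, about 60 g. Origin: centre of its bottom edge; z up, x through the thickness (card to -x), y along the width. Blade 6 mm thick, 66 mm wide, last 2 mm thinned to 3.5 mm; grip bar 14 mm thick (x), 50 mm wide (y), 60 to 85 mm above the origin. Stands loose in the black stand, bottom 5 mm above the counter.
- stand: black slotted stand fixed to the counter, base 50 by 96 mm (x, y), 25 mm high; slot 8 mm wide along y, 20 mm deep. Origin: centre of its underside, axes as the holder's. The holder must be lifted more than 20 mm to leave the slot.
- pot_a: round dip pot, 55 mm tall, white tub narrowing from 40 to 35 mm diameter at the foot, red lid 46 mm in diameter from 34 to 54 mm above its foot (grip there). Origin: centre of its underside. 80 g. Already stands in the +y third of the caddy at the start.
- pot_b: round dip pot, 55 mm tall, white tub narrowing from 40 to 35 mm diameter at the foot, red lid 46 mm in diameter from 34 to 54 mm above its foot (grip there). Origin: centre of its underside. 80 g. Stands on the counter at the start; which of the three counter pots is used does not matter.
- pot_c: round dip pot, 55 mm tall, white tub narrowing from 40 to 35 mm diameter at the foot, red lid 46 mm in diameter from 34 to 54 mm above its foot (grip there). Origin: centre of its underside. 80 g. Stands on the counter at the start; which of the three counter pots is used does not matter.
- pot_d: round dip pot, 55 mm tall, white tub narrowing from 40 to 35 mm diameter at the foot, red lid 46 mm in diameter from 34 to 54 mm above its foot (grip there). Origin: centre of its underside. 80 g. Stands on the counter at the start; which of the three counter pots is used does not matter.
- thermometer: white probe thermometer with a steel needle, 216 mm long, lying on the counter behind the work; bystander. Origin: centre of its underside.
- marker: white and black marker pen, 135 mm, lying behind the work; bystander. Origin: centre of its underside.
- ballpoint: white and blue ballpoint pen, 145 mm, lying behind the work; bystander. Origin: centre of its underside.
Things that resemble listed ones, but are neither listed nor needed, are in the scene too. There is more than one size of the label_holder; the one meant has the size given above.

How it is judged:
By the outcome, as a careful person would: the job done as asked, in the order asked, and still so for the second after the job is handed in, while the arm keeps its last pose, push and grip.
It also fails if it takes over 61 s, if anything falls off the work surface, if the arm or the gripper's body presses on something with over 40 N, if the wrist force passes 120 N, or if a joint passes its speed limit or range.

ROBOT

A 6-joint arm with a two-finger parallel gripper is mounted at the origin on a cart in front of the work surface, level with it; the furniture and walls round the work are solid. World frame = base frame: x ahead of the robot, y to its left, z up, the work surface at z = 0. Lengths are in m, angles in rad, forces in N, time in s.
With the tool pointing down it reaches from about 0.225 to 0.875 m from the base axis. Payload 3.4 kg.
Tool frame: the origin (TCP) lies at the very end of the fingers, on their centre line; the grasp point (between the pads) lies 19 mm behind it (ctrl.grasp_offset is the z of the grasp point in the tool frame, in m); z points along the fingers, y is the direction in which the jaws open and shut (so a half turn about z gives the same grasp; the last joint's range is limited). The gripper opens to 85 mm and grips with 20 to 120 N. Pads are 22 mm wide; open, the fingers measure 114 mm over their backs; the gripper's body (76 mm by 85 mm) begins 54 mm behind the grasp point. The pads swing forward as they close: fully open they stand 13 mm farther back than shut.
Start: joints at [1.148, 0.276, 1.505, -0, 1.361, -0.121], TCP at [0.171, 0.549, 0.231] pointing down, gripper open.
Joint ranges: [-2.89, 2.89], [-0.75, 2.08], [0.22, 2.7], [-1.18, 4.32], [0.11, 2.71], [-2.7, 2.7]. Speed limits (rad/s): [2.57, 2.57, 3.14, 3.14, 3.14, 3.14].

INTERFACE

Orientations are given as a rotation vector (axis times angle).
In Python, from bench import ctrl, eyes gives the robot as it stands. The module is installed in compiled form; this text tells all that it offers. Calls block until the motion is done:
- ctrl.goto(position, orientation): joint-space move of the TCP to a pose.
- ctrl.move_linear(position, ori=None, v=0.15, threshold=None): straight line of the TCP; ori=None keeps the orientation; v is the mean speed in m/s. With threshold (N) it stops when the force on the tool has changed by that much, and returns True; else False.
- ctrl.goto_joints(angles): joint-space move.
- ctrl.command_gripper(opening): opening from 0.0 (shut) to 1.0 (fully open); the grip force is fixed at half the most; returns when the fingers have stopped.
- ctrl.dwell(seconds).
- ctrl.ik(position, orientation): joint angles nearest the present ones, or None.
- eyes.grab_frame(name): name is "scene" or "top" or "wrist"; returns the picture (420x560x3 uint8, blue, green, red); there is no depth.
- eyes.camera_params(name): a dict with "fov_y" (degrees; the focal length in pixels is half the picture's height over the tangent of half this angle, whatever the lens; pixels are square), "cx", "cy" (the principal point, pixels), "camera_from_world" (4x4, takes a point from world to camera coordinates); the wrist camera has in their place "T_tool_cam" (4x4, takes a point from camera to tool coordinates, whose origin is the TCP and whose axes are the flange's). Camera axes: x right, y down, z forward; pixel columns grow to the right and rows downward; lengths in m; the calibration is good to about 2 mm. A picture is of the moment at which its call begins: read the wrist's pose just before it. camera_params takes no time and is no camera call.
A pose or a line that the arm cannot do raises ctrl.IKError and nothing moves.
- ctrl.job_done(): hands the job in, once; it reports no verdict.
Readings, each from a call of its own:
- ctrl.current_clock(): time.
- ctrl.current_joints(): joint angles.
- ctrl.current_qvel(): joint speeds.
- ctrl.current_joint_torque(): joint torques, N m.
- ctrl.current_ee_pos(): TCP position.
- ctrl.current_tool_rot(): TCP orientation.
- ctrl.current_force(): force on the tool from outside, world axes, zero at the start.
- ctrl.current_moment(): the same for the moment, N m.
- ctrl.current_opening(): opening from 0.0 (shut) to 1.0 (fully open).
Only numpy, scipy, OpenCV 4.12 (cv2) and the standard library are available. Lean on these libraries where they do the work, as an engineer would, in place of code of your own. Each camera call takes 0.05 s, during which the arm holds its last target.

## Working session

There is one attempt and no reset: what is moved stays moved. The work goes in short steps, each a Python script; the robot and the scene stay as the last script left them, time stands still between calls to the robot, and variables do not carry over. Pictures are saved under pics/ and viewed, and the job is handed in when it is done.

```bash
mkdir -p pics; ls; python3 - <<'E'
from bench import ctrl, eyes
import cv2, numpy as np
np.set_printoptions(precision=4,suppress=True)
for n in ("scene","top","wrist"):
    cv2.imwrite(f"pics/a_{n}.png",eyes.grab_frame(n)); print(n,eyes.camera_params(n))
print(ctrl.current_clock(),ctrl.grasp_offset,ctrl.current_ee_pos(),ctrl.current_tool_rot(),ctrl.current_opening(),ctrl.current_force())
E
```

```text
pics
scene {'fov_y': 46.024476798401096, 'cx': 279.89490451261236, 'cy': 216.18528649267296, 'camera_from_world': array([[ 0.43  , -0.9026, -0.0193, -0.384 ],
       [-0.579 , -0.2593, -0.773 ,  0.3513],
       [ 0.6927,  0.3436, -0.6342,  0.6071],
       [ 0.    ,  0.    ,  0.    ,  1.    ]])}
top {'fov_y': 45.068666477112316, 'cx': 284.11647822636905, 'cy': 211.7779041887055, 'camera_from_world': array([[-0.0308, -0.9995,  0.0052, -0.1222],
       [-0.9761,  0.029 , -0.2155,  0.6108],
       [ 0.2153, -0.0117, -0.9765,  0.814 ],
       [ 0.    ,  0.    ,  0.    ,  1.    ]])}
wrist {'fov_y': 60.882843690350334, 'cx': 283.4313196648592, 'cy': 201.78241805983643, 'T_tool_cam': array([[ 0.0009, -0.9503, -0.3114,  0.0817],
       [ 1.    ,  0.0009,  0.0001,  0.0005],
       [ 0.0002, -0.3114,  0.9503, -0.142 ],
       [ 0.    ,  0.    ,  0.    ,  1.    ]])}
0.15 -0.0187 [0.1708 0.5486 0.2306] [-0.4722 -3.1055  0.0022] 1.0038944087288035 [-0.4053  0.6519  0.1497]
```

View pics/a_scene.png

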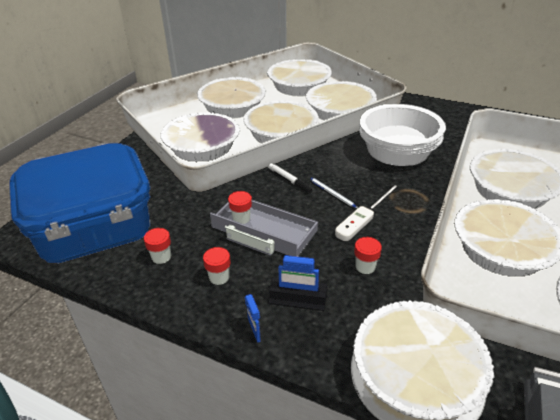

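View pics/a_top.png

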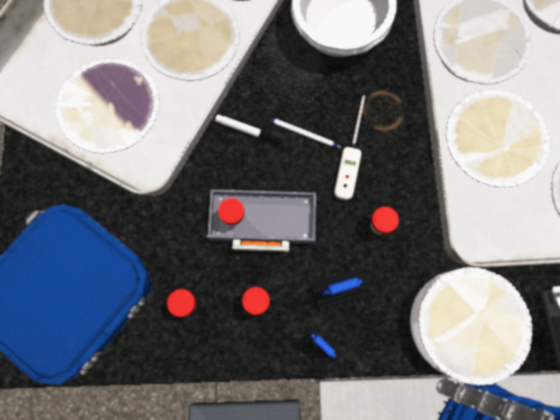

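View pics/a_wrist.png

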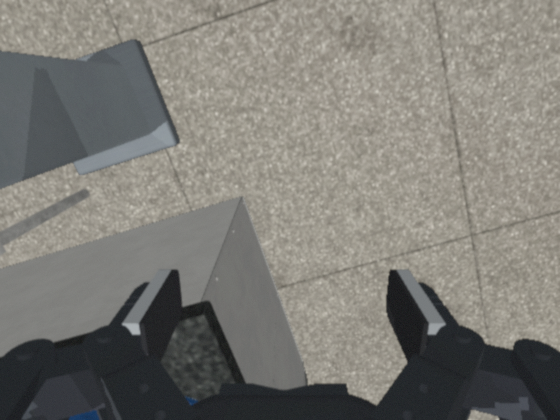

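The scene view shows the caddy near (265,225) with one pot in its left (+y) end and the rail in front. There are three counter pots, at (158,245), (217,266) and (367,255). The holder is in its stand at (298,275), with a decoy holder at (253,318). Next I'll measure from the top and scene views.

```bash
cat > h.py <<'E'
import numpy as np, cv2
from scipy.spatial.transform import Rotation as R
np.set_printoptions(precision=4,suppress=True)
from bench import ctrl, eyes
def cam(n):
    p=eyes.camera_params(n); f=210/np.tan(np.radians(p["fov_y"]/2))
    K=np.array([[f,0,p["cx"]],[0,f,p["cy"]],[0,0,1]])
    if n=="wrist":
        T=np.eye(4);T[:3,:3]=R.from_rotvec(ctrl.current_tool_rot()).as_matrix();T[:3,3]=ctrl.current_ee_pos()
        W=T@p["T_tool_cam"]
    else: W=np.linalg.inv(p["camera_from_world"])
    return K,W
def cast(c,uv,z):
    K,W=c; uv=np.atleast_2d(uv).astype(float)
    d=np.c_[uv,np.ones(len(uv))]@np.linalg.inv(K).T@W[:3,:3].T
    o=W[:3,3]; return o+d*((z-o[2])/d[:,2:3])
def proj(c,P):
    K,W=c; M=np.linalg.inv(W); q=(np.atleast_2d(P)@M[:3,:3].T+M[:3,3])@K.T
    return q[:,:2]/q[:,2:]
def blobs(m,amin=60):
    n,l,s,c=cv2.connectedComponentsWithStats(m.astype(np.uint8))
    return [(l==i,s[i],c[i]) for i in range(1,n) if s[i][4]>=amin]
def hsv(im): return cv2.cvtColor(im,cv2.COLOR_BGR2HSV)
def red(im):
    h=hsv(im); return ((h[...,0]<8)|(h[...,0]>172))&(h[...,1]>170)&(h[...,2]>90)
def blue(im):
    h=hsv(im); return (h[...,0]>105)&(h[...,0]<130)&(h[...,1]>150)&(h[...,2]>60)
E
python3 - <<'E'
from h import *
for n in("top","scene"):
    im=cv2.imread(f"pics/a_{n}.png"); c=cam(n)
    for m,s,ce in blobs(red(im)):
        print(n,"red",s,ce,cast(c,ce,.047))
    for m,s,ce in blobs(blue(im),40):
        if s[4]<3000: 
            r=cv2.minAreaRect(np.argwhere(m)[:,::-1].astype(np.float32)); b=cv2.boxPoints(r)
            print(n,"blue",s,ce); print(b,cast(c,b,.09)[:,:2])
im=cv2.imread("pics/a_top.png")
cv2.imwrite("pics/a_top_z.png",cv2.resize(im[170:370,160:420],None,fx=3,fy=3,interpolation=cv2.INTER_CUBIC))
im=cv2.imread("pics/a_scene.png")
cv2.imwrite("pics/a_scene_z.png",cv2.resize(im[180:350,140:400],None,fx=3,fy=3,interpolation=cv2.INTER_CUBIC))
E
```

```text
top red [218 199  26  25 497] [230.662  211.0221] [[ 0.6154 -0.0458  0.047 ]]
top red [371 206  28  27 592] [384.8294 219.2517] [[ 0.5923 -0.3193  0.047 ]]
top red [242 286  28  29 644] [255.4208 300.2112] [[ 0.4575 -0.0869  0.047 ]]
top red [167 289  29  28 663] [180.7888 302.4661] [[0.4576 0.0408 0.047 ]]
top blue [323 277  40  18 401] [342.9651 285.8653]
[[320.7982 286.6606]
 [360.4312 274.7707]
 [363.6514 285.5046]
 [324.0183 297.3945]] [[ 0.4742 -0.1966]
 [ 0.4916 -0.2629]
 [ 0.4739 -0.2671]
 [ 0.4566 -0.2011]]
top blue [310 333  27  25 265] [323.5057 345.2566]
[[307.9613 337.2652]
 [313.9282 330.6354]
 [338.6796 352.9116]
 [332.7127 359.5414]] [[ 0.3942 -0.1723]
 [ 0.4043 -0.1823]
 [ 0.3685 -0.2203]
 [ 0.3586 -0.2102]]
top blue [471 385  89  35 547] [519.351  399.2888]
[[471.     386.    ]
 [475.2784 375.1094]
 [562.7437 409.4707]
 [558.4652 420.3613]] [[ 0.3117 -0.4263]
 [ 0.3279 -0.4349]
 [ 0.2724 -0.5661]
 [ 0.2567 -0.557 ]]
top blue [440 400  55  20 590] [461.6102 412.6288]
[[440. 419.]
 [440. 400.]
 [494. 400.]
 [494. 419.]] [[ 0.2645 -0.3726]
 [ 0.2924 -0.3753]
 [ 0.2897 -0.4601]
 [ 0.2618 -0.4567]]
scene red [228 191  24  21 394] [239.599 200.731] [[ 0.6167 -0.0433  0.047 ]]
scene red [144 228  26  23 496] [156.7641 239.0262] [[0.4539 0.0396 0.047 ]]
scene red [355 237  27  24 537] [367.4637 248.4935] [[ 0.5877 -0.3182  0.047 ]]
scene red [203 247  27  25 558] [216.2616 259.1004] [[ 0.4539 -0.0874  0.047 ]]
scene blue [278 255  41  36 765] [298.4562 270.851 ]
[[276.0297 286.703 ]
 [279.2772 254.2277]
 [320.8614 258.3861]
 [317.6139 290.8614]] [[ 0.4038 -0.2285]
 [ 0.47   -0.2023]
 [ 0.4889 -0.2676]
 [ 0.4221 -0.2891]]
scene blue [245 294  15  48 353] [253.1671 314.1218]
[[243.4717 294.849 ]
 [255.3661 292.6189]
 [264.2529 340.0151]
 [252.3585 342.2453]] [[ 0.3689 -0.1913]
 [ 0.3802 -0.2054]
 [ 0.309  -0.2565]
 [ 0.299  -0.2434]]
```

View pics/a_top_z.png

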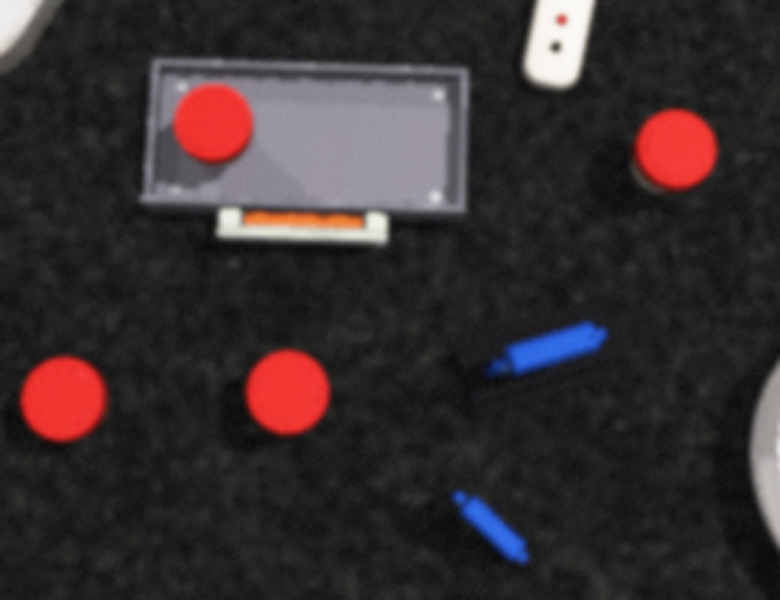

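View pics/a_scene_z.png

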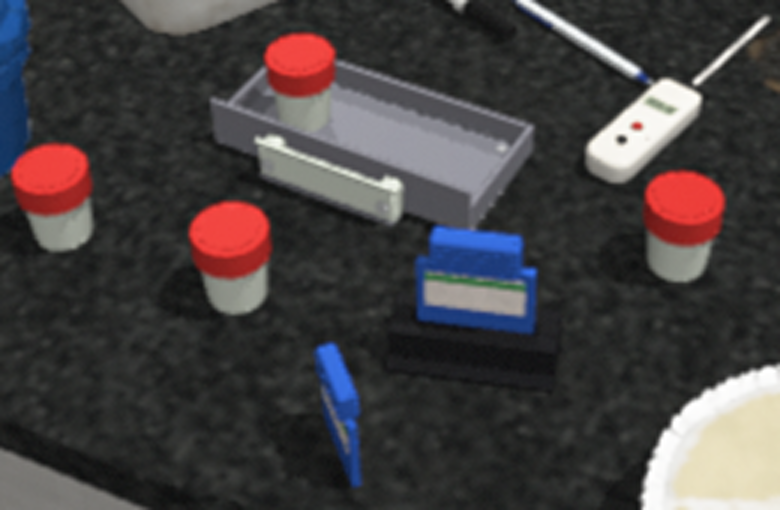

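```bash
cat >> h.py <<'E'
def ori(jaw_yaw,flip=0):
    """tool down, tool y along world direction jaw_yaw (rad); flip -> opposite"""
    a=jaw_yaw+np.pi*flip
    y=np.array([np.cos(a),np.sin(a),0]); z=np.array([0,0,-1.]); x=np.cross(y,z)
    return R.from_matrix(np.c_[x,y,z]).as_rotvec()
E
python3 - <<'E'
from h import *
o=lambda P:np.array(P)/3+[160,170]-1/3
c=cam("top")
print("back22",cast(c,o([[155,60],[468,69]]),.022)); print("front36",cast(c,o([[143,203],[466,213]]),.036))
print("lip34",cast(c,o([[217,235],[387,243]]),.034))
cs=cam("scene"); q=lambda P:np.array(P)/3+[140,180]-1/3
print("scene front36",cast(cs,q([[213,99],[470,192]]),.036),"back22",cast(cs,q([[533,128]]),.022))
# ik candidates
for nm,p in dict(look=(.52,-.13,.30),b=(.457,-.087,.1),d=(.59,-.319,.1),cad=(.61,-.1,.1),hold=(.474,-.232,.1)).items():
    for f in(0,1):
        for y in (0,np.pi/2):
            print(nm,f,round(y,2),ctrl.ik(p,ori(y,f)))
E
```

```text
back22 [[ 0.6625 -0.008   0.022 ]
 [ 0.6511 -0.2005  0.022 ]]
front36 [[ 0.5711 -0.0028  0.036 ]
 [ 0.5593 -0.1943  0.036 ]]
lip34 [[ 0.5509 -0.0463  0.034 ]
 [ 0.5431 -0.1469  0.034 ]]
scene front36 [[ 0.5715 -0.002   0.036 ]
 [ 0.5584 -0.1935  0.036 ]] back22 [[ 0.6459 -0.1997  0.022 ]]
look 0 0 [-0.3748  0.1852  1.4592 -0.      1.4971 -0.3748]
look 0 1.57 [-0.3748  0.1852  1.4592  0.      1.4971 -1.9456]
look 1 0 None
look 1 1.57 [-0.3748  0.1852  1.4592 -0.      1.4971  1.196 ]
b 0 0 [-0.3379  0.2313  1.9318 -0.      0.9784 -0.3379]
b 0 1.57 [-0.3379  0.2313  1.9318  0.      0.9784 -1.9087]
b 1 0 None
b 1 1.57 [-0.3379  0.2313  1.9318 -0.      0.9784  1.2329]
d 0 0 [-0.5993  0.5056  1.4751 -0.      1.1609 -0.5993]
d 0 1.57 [-0.5993  0.5056  1.4751  0.      1.1609 -2.1701]
d 1 0 [-0.5993  0.5056  1.4751  0.      1.1609  2.5423]
d 1 1.57 [-0.5993  0.5056  1.4751 -0.      1.1609  0.9715]
cad 0 0 [-0.275   0.4349  1.6025 -0.      1.1042 -0.275 ]
cad 0 1.57 [-0.275   0.4349  1.6025  0.      1.1042 -1.8458]
cad 1 0 None
cad 1 1.57 [-0.275   0.4349  1.6025 -0.      1.1042  1.2958]
hold 0 0 [-0.5871  0.3152  1.8037 -0.      1.0227 -0.5871]
hold 0 1.57 [-0.5871  0.3152  1.8037  0.      1.0227 -2.1579]
hold 1 0 [-0.5871  0.3152  1.8037  0.      1.0227  2.5545]
hold 1 1.57 [-0.5871  0.3152  1.8037 -0.      1.0227  0.9837]
```

```bash
python3 - <<'E'
from h import *
ctrl.goto((.54,-.11,.26),ori(np.radians(-3.5)))
K,W=cam("wrist"); np.savez("w1.npz",K=K,W=W)
im=eyes.grab_frame("wrist"); cv2.imwrite("pics/w1.png",im); print(ctrl.current_clock(),ctrl.current_ee_pos(),ctrl.current_force())
for m,s,ce in blobs(red(im),300): print(s,ce,cast((K,W),ce,.05))
E
```

```text
2.8667 [ 0.5401 -0.1091  0.26  ] [-0.0693  0.5348 -0.2731]
[ 152    0   56   37 1598] [180.8392  15.5645] [[0.456  0.0351 0.05  ]]
[175 126  48  36 314] [197.5892 138.4331] [[ 0.4564 -0.0734  0.05  ]]
[317 315  40  29 330] [333.3242 323.3606] [[ 0.5858 -0.296   0.05  ]]
```

View pics/w1.png

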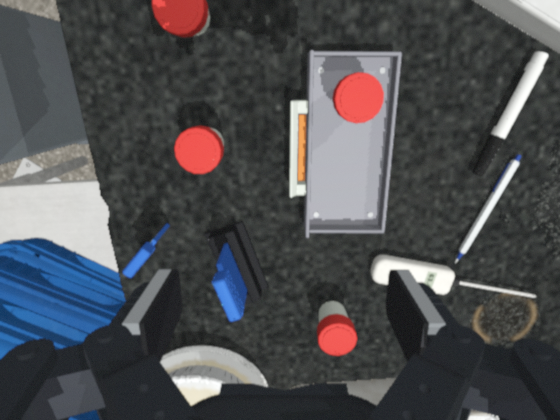

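The wrist view shows everything: the rail pad at about (302,148), caddy corners near (310,52) to (383,232), pots at (200,150), (337,335) and (358,97), and the holder grip at (230,285). I'll zoom in to pick corners.

```bash
python3 - <<'E'
from h import *
im=cv2.imread("pics/w1.png"); d=np.load("w1.npz"); c=(d["K"],d["W"])
h=hsv(im); r=((h[...,0]<8)|(h[...,0]>172))&(h[...,1]>140)&(h[...,2]>150)
r=cv2.morphologyEx(r.astype(np.uint8),cv2.MORPH_CLOSE,np.ones((3,3)))
for m,s,ce in blobs(r,200):
    (x,y),rad=cv2.minEnclosingCircle(np.argwhere(m)[:,::-1].astype(np.float32))
    e=cv2.fitEllipse(cv2.findContours(m.astype(np.uint8),0,2)[0][0]) 
    print(s,(x,y),rad,e[0],e[1],cast(c,e[0],.054))
cv2.imwrite("pics/w1a.png",cv2.resize(im[40:245,280:410],None,fx=2.9,fy=2.9,interpolation=cv2.INTER_CUBIC))
cv2.imwrite("pics/w1b.png",cv2.resize(im[210:330,195:285],None,fx=5,fy=5,interpolation=cv2.INTER_CUBIC))
E
```

```text
[ 152    0   52   34 1428] (177.5, 7.5625) 26.597869873046875 (177.86245727539062, 3.4316024780273438) (50.60423278808594, 59.80419158935547) [[0.4558 0.0439 0.054 ]]
[ 335   73   48   49 1883] (357.91619873046875, 97.26082611083984) 25.259206771850586 (358.2149353027344, 97.27723693847656) (46.737396240234375, 49.638118743896484) [[ 0.6125 -0.0436  0.054 ]]
[ 174  127   48   47 1753] (197.5731658935547, 150.35365295410156) 24.0977725982666 (197.72982788085938, 150.12936401367188) (45.261695861816406, 47.654090881347656) [[ 0.456  -0.0842  0.054 ]]
[ 318  320   39   36 1042] (336.871337890625, 337.2279357910156) 19.497156143188477 (337.2973327636719, 338.2634582519531) (33.28520202636719, 38.36487579345703) [[ 0.5897 -0.3139  0.054 ]]
```

View pics/w1a.png

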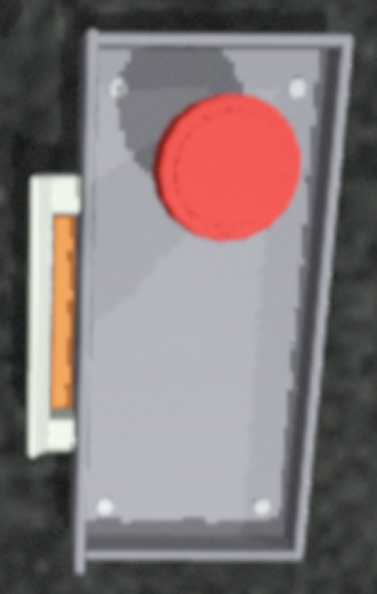

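View pics/w1b.png

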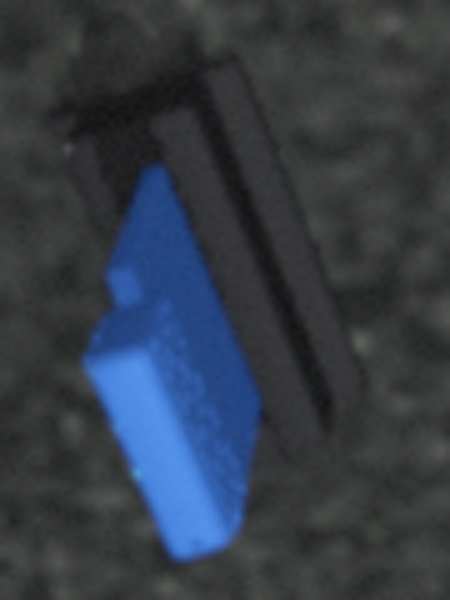

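```bash
python3 - <<'E'
from h import *
d=np.load("w1.npz"); c=(d["K"],d["W"])
s=2.9
q=lambda P:(np.array(P)+.5)/s-.5+[280,40]
print("front36 outer",cast(c,q([[88,32],[75,571]]),.036))
print("back22 outer",cast(c,q([[353,36],[302,558]]),.022))
print("lip outer34",cast(c,q([[30,176],[28,457]]),.034))
print("pad 18",cast(c,q([[55,215],[51,408],[75,215],[72,408]]),.018))
g=lambda P:(np.array(P)+.5)/5-.5+[195,210]
P=cast(c,g([[85,358],[150,350],[240,540],[175,560]]),.09); print("grip top",P,P.mean(0), np.linalg.norm(P[0]-P[3]),np.linalg.norm(P[0]-P[1]))
B=cast(c,g([[152,165],[262,400]]),.065); print("blade shoulder z65",B)
# blade bottom/back edge at stand top z .025
C=np.array([.611,-.1013]); y=np.radians(-3.5)
E
```

```text
front36 outer [[ 0.5702  0.0007  0.036 ]
 [ 0.5584 -0.1903  0.036 ]]
back22 outer [[ 0.6609 -0.0048  0.022 ]
 [ 0.6491 -0.1961  0.022 ]]
lip outer34 [[ 0.5489 -0.0435  0.034 ]
 [ 0.5428 -0.144   0.034 ]]
pad 18 [[ 0.5575 -0.0582  0.018 ]
 [ 0.5526 -0.1299  0.018 ]
 [ 0.5647 -0.0586  0.018 ]
 [ 0.5607 -0.1304  0.018 ]]
grip top [[ 0.4613 -0.209   0.09  ]
 [ 0.4744 -0.2079  0.09  ]
 [ 0.488  -0.2531  0.09  ]
 [ 0.4741 -0.2572  0.09  ]] [ 0.4745 -0.2318  0.09  ] 0.04986931282157775 0.013108392433453261
blade shoulder z65 [[ 0.474  -0.1793  0.065 ]
 [ 0.4917 -0.2359  0.065 ]]
```

```bash
cat >> h.py <<'E'
YAW=np.radians(-3.55); CAD=np.array([.6103,-.0997])
def cad(x,y):
    c,s=np.cos(YAW),np.sin(YAW); return CAD+[c*x-s*y,s*x+c*y]
O=ori(YAW)
def st(t=""): print(t,round(ctrl.current_clock(),2),ctrl.current_ee_pos(),"F",ctrl.current_force(),"open",round(ctrl.current_opening(),3))
def pick(p,zg=.022):
    ctrl.goto((*p,.11),O); ctrl.move_linear((*p,zg),v=.2); ctrl.command_gripper(0.); st("gripped")
    ctrl.move_linear((*p,.15),v=.3); st("lifted")
def place(p,zg=.022):
    ctrl.goto((*p,.15),O); ctrl.move_linear((*p,zg+.012),v=.2)
    print(ctrl.move_linear((*p,zg+.003),v=.03,threshold=4)); st("down")
    ctrl.command_gripper(.66); ctrl.move_linear((*p,.13),v=.25); st("off")
E
python3 - <<'E'
from h import *
pick((.4567,-.0857)); place(cad(.005,-.004))
K,W=cam("wrist"); np.savez("w2.npz",K=K,W=W); cv2.imwrite("pics/w2.png",eyes.grab_frame("wrist"))
E
```

```text
gripped 4.64 [ 0.4576 -0.086   0.0234] F [-1.8527 -0.1383  6.3131] open 0.521
lifted 5.22 [ 0.4565 -0.0856  0.1505] F [ 0.0199  0.0859 -0.4772] open 0.518
True
down 6.94 [ 0.6165 -0.1044  0.0284] F [-0.0852  0.0402  4.1785] open 0.52
off 7.78 [ 0.6149 -0.1039  0.1302] F [-0.2978 -0.1393 -1.0107] open 0.662
```

View pics/w2.png

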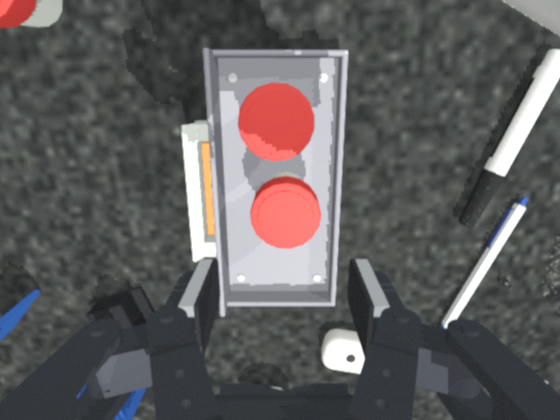

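The second pot is standing at (285,213), next to pot_a at (277,122). There's room behind it for the third.

```bash
python3 - <<'E'
from h import *
ctrl.command_gripper(.85)
pick((.591,-.3165)); place(cad(.005,-.063))
p=cad(-.03,-.01)
ctrl.goto((*(p+[0,.03]),.2),O)
K,W=cam("wrist"); np.savez("w3.npz",K=K,W=W); cv2.imwrite("pics/w3.png",eyes.grab_frame("wrist")); cv2.imwrite("pics/s3.png",eyes.grab_frame("scene")); st()
E
```

```text
gripped 9.97 [ 0.5923 -0.3171  0.0243] F [0.5833 1.2789 6.0402] open 0.519
lifted 10.54 [ 0.5908 -0.3166  0.1508] F [-0.8876 -0.1625 -1.0775] open 0.518
True
down 12.23 [ 0.6129 -0.1637  0.0293] F [0.1399 0.0193 4.8445] open 0.523
off 13.07 [ 0.6112 -0.1628  0.1302] F [-0.2645  0.7594 -0.2798] open 0.659
 13.7 [ 0.5792 -0.0783  0.1982] F [-0.1673  0.2984  0.21  ] open 0.663
```

View pics/w3.png

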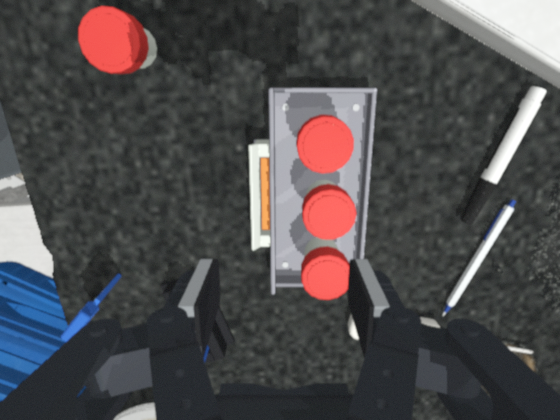

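View pics/s3.png

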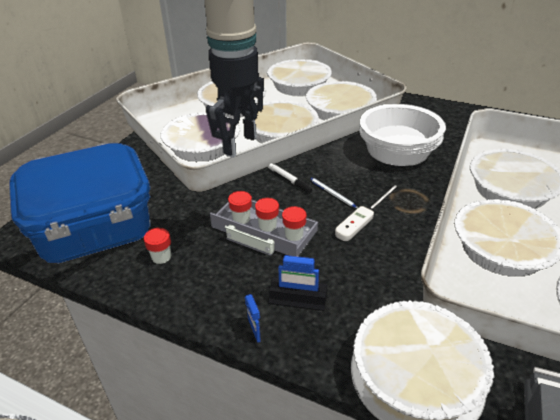

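All three pots are upright in the caddy, at (325,143), (329,213) and (326,273) in the wrist view, and the spare is at (115,40). I'll measure the rail again from this closer view.

```bash
python3 - <<'E'
from h import *
im=cv2.imread("pics/w3.png"); cv2.imwrite("pics/w3z.png",cv2.resize(im[125:260,235:285],None,fx=4.4,fy=4.4,interpolation=cv2.INTER_CUBIC))
im=cv2.imread("pics/w2.png"); cv2.imwrite("pics/w2z.png",cv2.resize(im[40:320,170:360],None,fx=2.1,fy=2.1,interpolation=cv2.INTER_CUBIC))
for n in("w1","w2","w3"):
    im=cv2.imread(f"pics/{n}.png"); d=np.load(n+".npz"); c=(d["K"],d["W"]); h=hsv(im)
    m=(h[...,0]>9)&(h[...,0]<20)&(h[...,1]>150)&(h[...,2]>150)
    for b,s,ce in blobs(m,100):
        r=cv2.minAreaRect(np.argwhere(b)[:,::-1].astype(np.float32)); P=cast(c,cv2.boxPoints(r),.018)
        print(n,s,ce,cast(c,r[0],.018)); print(P[:,:2])
print(cad(-.051,0))
E
```

```text
w1 [298 115   8  65 415] [301.641  146.3735] [[ 0.5591 -0.0932  0.018 ]]
[[ 0.5534 -0.1284]
 [ 0.5578 -0.0594]
 [ 0.5645 -0.0599]
 [ 0.5605 -0.1289]]
w3 [261 159   8  70 482] [265.0373 192.334 ] [[ 0.5586 -0.0933  0.018 ]]
[[ 0.5579 -0.0601]
 [ 0.5643 -0.0605]
 [ 0.5593 -0.1285]
 [ 0.5525 -0.1281]]
[ 0.5594 -0.0965]
```

View pics/w3z.png

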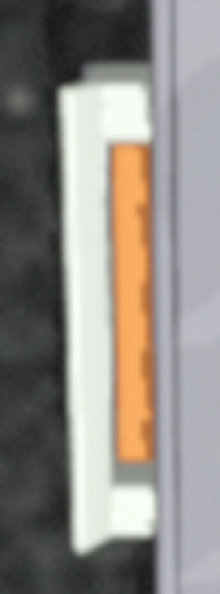

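View pics/w2z.png

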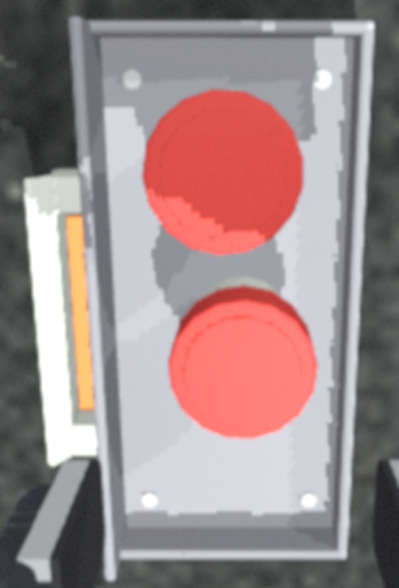

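```bash
python3 - <<'E'
from h import *
d=np.load("w3.npz"); c=(d["K"],d["W"])
q=lambda P:(np.array(P)+.5)/4.4-.5+[235,125]
P=cast(c,q([[151,80],[157,530]]),.036); L=cast(c,q([[60,85],[77,553]]),.034); S=cast(c,q([[109,142],[116,462]]),.020)
B=np.array([np.cos(YAW),np.sin(YAW)]);Y=np.array([-B[1],B[0]])
for n,Q in(("wall",P),("lip",L),("inner",S)): print(n,[( (p[:2]-CAD)@B,(p[:2]-CAD)@Y) for p in Q])
for n in("w1","w3"):
  pass
E
```

```text
wall [(np.float64(-0.046562828907589275), np.float64(0.05389240820613747)), (np.float64(-0.04627535935351341), np.float64(-0.04175632016050968))]
lip [(np.float64(-0.0644336604476276), np.float64(0.0525590423496498)), (np.float64(-0.06363765387221859), np.float64(-0.04818124097966766))]
inner [(np.float64(-0.05604351253554142), np.float64(0.03858962364417374)), (np.float64(-0.055833618377418036), np.float64(-0.032829780801379244))]
```

```bash
cat >> h.py <<'E'
HY=np.radians(14.75); HP=(.4745,-.232); ZG=.0585
RAIL=cad(-.0511,.0015)
E
python3 - <<'E'
from h import *
ctrl.command_gripper(.55)
ctrl.goto((*HP,.15),ori(HY)); ctrl.move_linear((*HP,ZG),v=.15); st("at")
ctrl.command_gripper(0.); st("grip")
ctrl.move_linear((*HP,ZG+.075),v=.15); st("lift")
ctrl.goto((*RAIL,ZG+.06),O); st("above")
K,W=cam("wrist"); np.savez("w4.npz",K=K,W=W)
for n in("wrist","scene","top"): cv2.imwrite(f"pics/{n}4.png",eyes.grab_frame(n))
im=cv2.imread("pics/scene4.png"); cv2.imwrite("pics/scene4z.png",cv2.resize(im[120:320,150:350],None,fx=3,fy=3,interpolation=cv2.INTER_CUBIC))
E
```

```text
at 15.51 [ 0.4756 -0.2319  0.0592] F [ 0.2745 -0.4558 -0.563 ] open 0.549
grip 15.9 [ 0.4749 -0.2325  0.0596] F [-0.9508  1.0567  5.7543] open 0.151
lift 16.55 [ 0.4739 -0.2316  0.1329] F [-0.6388  0.3122 -0.5373] open 0.156
above 17.24 [ 0.5585 -0.0949  0.1172] F [-0.4584 -0.8399 -0.6369] open 0.155
```

View pics/wrist4.png

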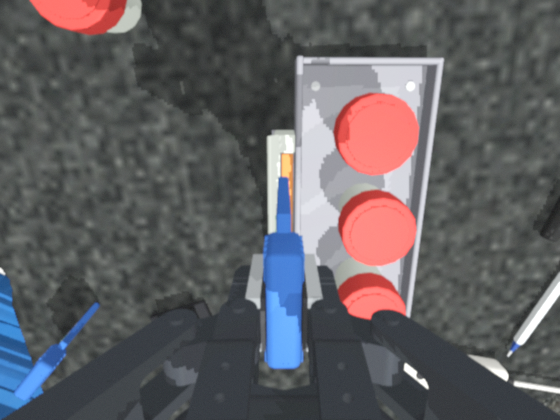

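View pics/scene4z.png

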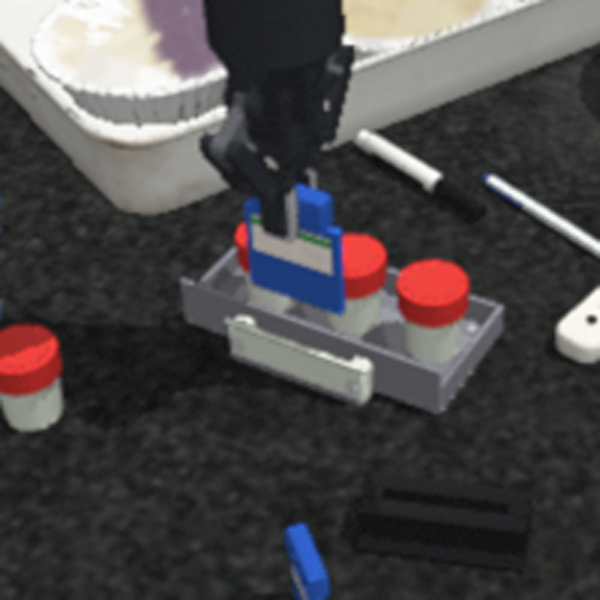

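View pics/top4.png

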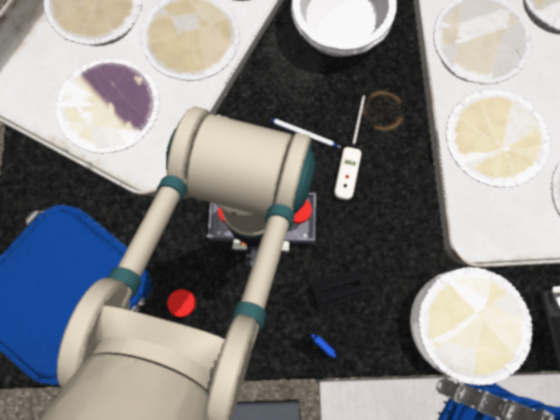

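```bash
python3 - <<'E'
from h import *
d=np.load("w4.npz"); c=(d["K"],d["W"]); s=cam("scene")
B=np.array([np.cos(YAW),np.sin(YAW)]);Y=np.array([-B[1],B[0]])
loc=lambda Q:np.array([((p[:2]-RAIL)@B,(p[:2]-RAIL)@Y) for p in Q])*1000
q=lambda P:(np.array(P)+.5)/3-.5+[150,120]
zb=.1172-.0546
print("scene bottom",loc(cast(s,q([[250,284],[345,312]]),zb)))
print("bar top wrist",loc(cast(c,[[264,237],[302,237],[302,367],[266,367]],zb+.085)))
im=cv2.imread("pics/wrist4.png")
cv2.imwrite("pics/w4z.png",cv2.resize(im[120:380,220:340],None,fx=2.3,fy=2.3,interpolation=cv2.INTER_CUBIC))
E
```

```text
scene bottom [[ -3.901   31.5651]
 [  0.3851 -35.124 ]]
bar top wrist [[ -8.8944  31.7394]
 [  4.0221  31.7967]
 [  5.0683 -23.0382]
 [ -8.8938 -23.1247]]
```

View pics/w4z.png

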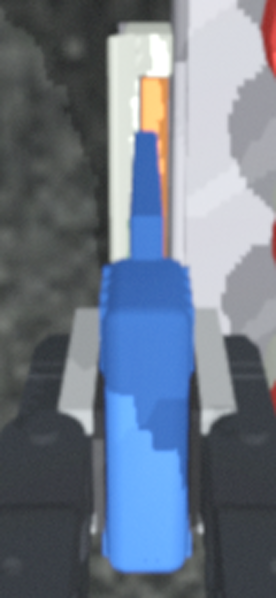

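```bash
python3 - <<'E'
from h import *
ctrl.dwell(.3); st("settled"); print(RAIL)
ctrl.move_linear((*RAIL,.095),v=.1); st("over mouth")
print(ctrl.move_linear((*RAIL,.075),v=.03,threshold=4)); st("in")
K,W=cam("wrist"); np.savez("w5.npz",K=K,W=W)
for n in("wrist","scene"): cv2.imwrite(f"pics/{n}5.png",eyes.grab_frame(n))
a=cv2.imread("pics/scene5.png")[170:270,190:310]; b=cv2.imread("pics/wrist5.png")[110:390,200:360]
cv2.imwrite("pics/5z.png",np.hstack([cv2.resize(a,(504,420),interpolation=2),cv2.resize(b,(240,420),interpolation=2)]))
E
```

```text
settled 17.69 [ 0.5592 -0.0957  0.1187] F [ 0.1807 -0.4377 -1.2591] open 0.155
[ 0.5594 -0.095 ]
over mouth 18.07 [ 0.559  -0.095   0.0946] F [-0.4641 -0.4694 -0.2743] open 0.152
False
in 18.89 [ 0.5594 -0.0951  0.075 ] F [-0.4939 -0.8427 -0.1339] open 0.156
```

View pics/5z.png

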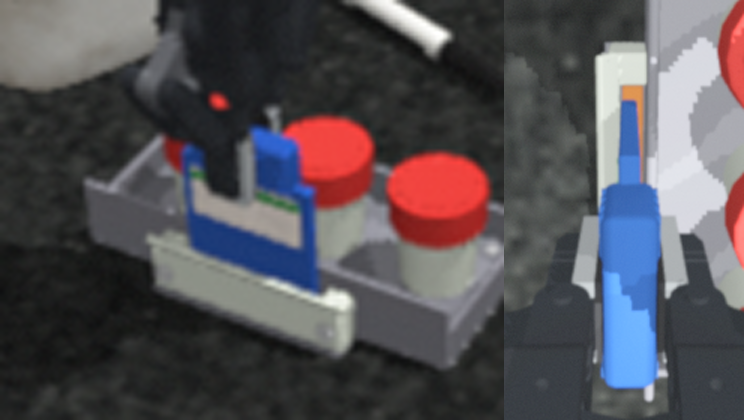

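The blade is behind the white lip and centred along it, with no contact force yet. Next I'll press down slowly under force watch.

```bash
python3 - <<'E'
from h import *
for z in (.071,.068,.0655,.0635):
    t=ctrl.move_linear((*RAIL,z),v=.02,threshold=12); st(f"{z} {t}")
    if t: break
E
```

```text
0.071 False 19.34 [ 0.5599 -0.0952  0.0713] F [0.3245 0.5914 2.338 ] open 0.154
0.068 False 19.64 [ 0.5599 -0.0952  0.0683] F [ 0.8799 -0.093   3.3547] open 0.155
0.0655 False 19.92 [ 0.5599 -0.0952  0.0657] F [1.3881 0.0759 5.7681] open 0.152
0.0635 False 20.17 [ 0.5599 -0.0952  0.0639] F [0.3795 0.8405 5.1499] open 0.153
```

```bash
python3 - <<'E'
from h import *
for i in range(12):
    z=.0630-.0006*i
    ctrl.move_linear((*RAIL,z),v=.02); ctrl.dwell(.15)
    f=np.mean([ctrl.current_force() for _ in range(4)],0); print(round(z,4),ctrl.current_ee_pos(),f)
    if f[2]>14: break
E
```

```text
0.063 [ 0.5598 -0.0952  0.0634] [1.7542 0.3313 5.4266]
0.0624 [ 0.5599 -0.0952  0.0629] [0.5253 0.0041 7.559 ]
0.0618 [ 0.5599 -0.0952  0.0626] [0.8287 0.4015 8.8307]
0.0612 [ 0.56   -0.0952  0.0626] [-1.161   0.2261 11.0276]
0.0606 [ 0.56   -0.0952  0.0625] [-0.7691  0.5072 15.3608]
```

The tool stopped at z = 0.0626 m while the force kept rising, so the pad is on its hard stop where I expected it. One last check before handing in.

```bash
python3 - <<'E'
from h import *
ctrl.dwell(.5); st()
for n in("wrist","scene"): cv2.imwrite(f"pics/{n}6.png",eyes.grab_frame(n))
a=cv2.imread("pics/scene6.png")[170:270,190:310]; b=cv2.imread("pics/wrist6.png")[110:390,200:360]
cv2.imwrite("pics/6z.png",np.hstack([cv2.resize(a,(504,420),interpolation=2),cv2.resize(b,(240,420),interpolation=2)]))
print(np.mean([ctrl.current_force() for _ in range(5)],0))
E
```

```text
22.67 [ 0.56   -0.0952  0.0625] F [-0.4903  0.7742 14.1859] open 0.153
[-0.8746  1.0863 15.1611]
```

View pics/6z.png

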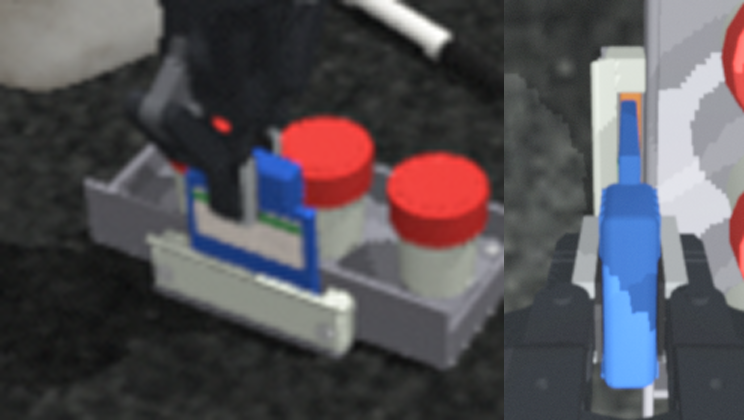

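View pics/scene6.png

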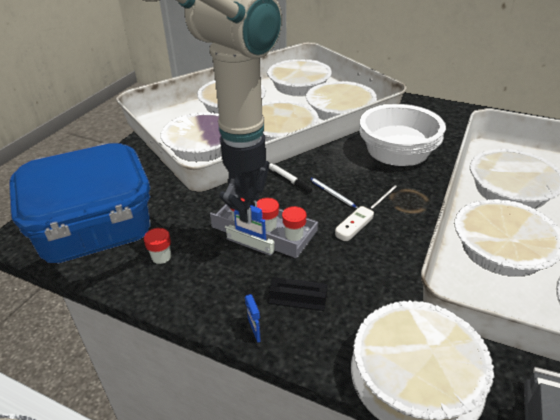

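The holder is level and low behind the lip at (250,225). The spare pot at (158,245) and the pens and thermometer are undisturbed.

```bash
python3 - <<'E'
from h import *
ctrl.job_done(); st()
E
```

```text
the job is handed in; nothing more can be done
the job is handed in; nothing more can be done
```

I handed the job in at about 23 s, with the label holder still gripped and pressed home behind the white lip. The result itself wasn't reported back to me.

- **Pots:** I moved two counter pots into the caddy beside the one already there. A picture taken before I fetched the holder showed all three upright. The third pot is still standing on the counter.
- **Label holder:** I took the full-size holder from the black stand and lowered it behind the lip. It went in without touching the sides, and the resisting force then rose from about 2 N to 7 N as the pad went down.
- **Pressed home:** The tool stopped about 3 mm above the height where I had gripped the holder in the stand, which is where the pad's hard stop should be. I held it there at about 15 N, roughly 8 N more than the spring pushes back.
- **Bystanders:** In the last scene picture the pens and thermometer look undisturbed.

The cameras disagreed by up to about 3 mm on the rail's position along its length. The slot leaves about 5 mm either side, and nothing else disagreed or failed. In the last pictures the gripper partly hides pot_a; I didn't touch that pot.

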